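# Slide the preamplifier onto its mat and set the coarse gain

## Task

Slide the flat aluminium preamplifier across the bench, pushing it by its case (not by its knobs) and never lifting or tipping it, until it sits centred and square on the cork mat with an even border all round. Then turn the outer ring of its concentric knobs until the white pointer lines up with the dark index mark on the case, leaving the small inner knob at its centre position and the case in its place on the mat. Leave everything else on the bench where it is.

Things in the scene. Friction and masses are not known exactly. Their poses are not given: they have to be found in the camera images.
- preamp: loose flat bare-aluminium case, 150 mm (its x) by 110 mm (its y), 34 mm high, 0.45 to 0.9 kg, on 3 mm feet (walls from 3 to 34 mm above the bench), too wide to grip; a concentric knob pair on one half of its top, dark vent slots on the other. Origin: centre of its underside; z up, x from knobs to vents, roughly away from the robot at the start. Sliding friction about 0.5 to 0.7
- mat: the thin cork mat that the preamplifier belongs on, 200 mm (its x) by 154 mm (its y), fixed, practically flush with the bench (0.8 mm, no step to catch on). Origin: its centre at bench height, z up. It lies on the other side of the working area, turned a little.
- knob_axis (a point): point of the preamplifier on the axis of the two knobs, half-way up the outer ring: 25 mm from the case's centre towards its -x end, 43 mm above the bench. Its axes are the case's axes.
- gain_ring (a joint): outer knob (coarse gain): dark ring, 56 mm diameter, wall from 35 to 51 mm above the bench. Angle (rad, counter-clockwise from above) of the white pointer bar on its top from the index mark, a short dark bar on the case top just outside the ring on the vent (+x) side; 0 = at the mark. Starts between 0.6 and 1.4; stops at -2 and 2; friction 0.03 N m, stays where left
- trim_knob (a joint): inner knob (balance): small bare-metal knob, 24 mm diameter, on the same axis above the ring, 52 to 66 mm above the bench, with a dark line on top. Angle (rad, counter-clockwise from above); starts at its centre position 0 (line towards the vents) and turns very easily if touched
- tape: a flat grey cassette, 64 x 102 x 12 mm, lying on the right of the working area (bystander; origin at its underside).
- tape_b: a second grey cassette, 64 x 102 x 12 mm, beyond the working area near the middle (bystander; origin at its underside).
- drive: a flat dark disk drive, 80 x 122 x 16 mm, beyond the working area, right of the middle (bystander; origin at its underside).
- brush: a wooden record brush with grey pile, 42 x 120 x 28 mm, beyond the working area on the left (bystander; origin at its underside).
- mug: a white mug, 80 mm across and 90 mm high, on the right (bystander; origin at its underside).
- jar: a closed amber glass jar, 60 mm across and 85 mm high, on the left (bystander; origin at its underside).
- driver: a screwdriver lying on the left of the working area (bystander; origin at its underside).
There are look-alikes about, which are no part of the job. Leave any yellow look-alike of the preamp alone.

How it is judged:
By the outcome, as a careful person would: the job done as asked, in the order asked, and still so for the second after the job is handed in, with the robot touching nothing.
It also fails if it takes over 48 s, if anything falls off the work surface, if the arm or the gripper's body presses on something with over 40 N, if the wrist force passes 120 N, or if a joint passes its speed limit or range.

## Robot

A 6-joint arm with a two-finger parallel gripper is mounted at the origin on the work surface. World frame = base frame: x ahead of the robot, y to its left, z up, the work surface at z = 0. Lengths are in mm, angles in rad, forces in N, time in s.
With the tool pointing down it reaches from about 350 to 975 mm from the base axis. Payload 7.1 kg.
Tool frame: the origin (TCP) lies at the very end of the fingers, on their centre line; the grasp point (between the pads) lies 19 mm behind it; z points along the fingers, y is the direction in which the jaws open and shut (so a half turn about z gives the same grasp; the last joint's range is limited). The gripper opens to 88 mm and grips with 3 to 60 N. Pads are 20 mm wide; open, the fingers measure 115 mm over their backs; the gripper's body (75 mm by 178 mm) begins 61 mm behind the grasp point.
Start: joints at [-1.367, 0.423, 1.63, -0, 1.089, -0.019], TCP at [138.12, -609.531, 222.675] pointing down, gripper open.
Joint ranges: [-3, 3], [-0.9, 2.11], [0.09, 2.58], [-1.31, 4.45], [0.11, 2.69], [-2.54, 2.54]. Speed limits (rad/s): [2.39, 2.39, 3.01, 3.14, 3.14, 3.14].

## Interface

Orientations are given as a rotation vector (axis times angle).
In Python, from workcell import monitor, vision, order, find_in, regions_of, place_of gives the robot as it stands. The module is installed in compiled form; this text tells all that it offers.
- The arm moves only by the tool carry_out, never from a script. Its argument "targets" is a list of rows, each a list of 3 entries, a list of its own where there are three numbers: the turn, a rotation vector about the world's x, y, z in degrees, then the shift along the world's x, y, z in mm, then the finger opening in mm, from 0 to 87.8. In form: [[[rx, ry, rz], [x, y, z], hand], ...]. A call has 1 to 10 rows; each row is the pose to reach, as a shift and turn from the pose commanded when the call began; what a row does not reach only later rows make up. A row lasts 1/12 s, in which the tool goes at most 41.7 mm and 7.16 degrees, less where a joint would pass 70% of its speed; a pose out of reach is approached as far as the arm can. A call with a gripper value outside its range is refused whole. The fingers move at their own pace and stop on an object; the grip force is fixed at half the most. Time passes only in rows, so rows that repeat a pose let the fingers close. It gives the time, the measured TCP pose, the force and the opening at its end, in the units of the state.
- monitor.get_obs(): the state, without advancing time (a new reading comes with each control period).
- vision.get_image(name): name is "scene" or "side" or "wrist"; returns the picture (480x640x3 uint8, red, green, blue); there is no depth.
- vision.camera_model(name): a dict with "K" (3x3 intrinsics, pixels), "rvec" (rotation vector, rad) and "tvec" (3), from world to camera coordinates, as OpenCV has them. Camera axes: x right, y down, z forward; pixel columns grow to the right and rows downward; lengths in mm; the calibration is good to about 2 mm. A picture is of the moment at which its call begins: read the wrist's pose just before it. camera_model takes no time and is no camera call; for the wrist camera it gives the pose at the moment of the call.
- order.close_job(): hands the job in, once; it reports no verdict.
Trained networks look in the newest picture that a camera, given by its name, has taken for a name from the list of things; names that differ only in an ending like _2 or _b are one class to them, and where a whole thing is asked for, a point or a joint stands for the part that bears it (a point fixed in the world has none). Each returns a list of dicts, best first, with "confidence" (0 to 1); they miss things now and then, are a little off and sometimes report something else, mostly with a low value. They report only what shows in the picture. A call takes as long as a camera call. They do not tell look-alikes from the thing itself.
- find_in(query, camera): "point" ([x, y, z] in mm, in the coordinates of the camera as it stood for that picture, good to about 4 mm: the middle of the surface that is visible of it).
- regions_of(query, camera): "mask" (480x640 bool, what is visible of it).
- place_of(query, camera): "point" ([x, y, z] in mm, in the coordinates of the camera as it stood for that picture, good to about 4 mm: a listed point, or the origin of a listed thing).
The state is a dict: "t": time; "qpos": joint angles; "qvel": joint speeds; "joint_torque": joint torques, N m; "ee_pos": TCP position; "orientation": TCP orientation; "ft_force": force on the tool from outside, world axes, zero at the start; "moment": the same for the moment, N m; "width": finger opening in mm.
Only numpy, scipy, OpenCV 4.12 (cv2) and the standard library are available. Lean on these libraries where they do the work, as an engineer would, in place of code of your own. Each camera call takes 0.05 s, during which the arm holds its last target.

## Working session

There is one attempt and no reset: what is moved stays moved. The work goes in short steps, Python scripts to look and compute and a tool call to move; the robot and the scene stay as the last step left them, time stands still between calls to the robot, and variables do not carry over. Pictures are saved under pics/ and viewed, and the job is handed in when it is done.

Besides the shell and the picture viewer there is one more tool, called after "Request:" as a command line: name --argument value ..., lists and objects as JSON in quotes. carry_out: Moves the arm, as the interface text tells. Its arguments: {"type":"object","properties":{"targets":{"type":"array","items":{"type":"array"}}},"required":["targets"]}

```bash
mkdir -p pics
python3 - <<'E'
from workcell import monitor, vision
import cv2
o=monitor.get_obs(); print({k:(v if not hasattr(v,'round') else v.round(3) if hasattr(v,'shape') else round(v,3)) for k,v in o.items()})
for n in ("scene","side"):
    cv2.imwrite(f"pics/{n}0.png",vision.get_image(n)[:,:,::-1]); m=vision.camera_model(n); print(n,m)
E
```

```text
{'t': 0.0, 'qpos': array([-1.367,  0.424,  1.631,  0.   ,  1.089, -0.019]), 'qvel': array([ 0.001,  0.001, -0.   ,  0.002,  0.001, -0.   ]), 'joint_torque': array([-0.0000e+00, -5.4462e+01, -2.7366e+01,  6.4000e-02,  2.3000e-02,
       -0.0000e+00]), 'ee_pos': array([ 138.027, -609.003,  221.915]), 'orientation': array([-3.121, -0.349,  0.   ]), 'ft_force': array([ 0.23 , -0.145, -0.263]), 'moment': array([0.002, 0.027, 0.007]), 'width': 87.98547114786635}
scene {'K': array([[514.94292108,   0.        , 315.4249671 ],
       [  0.        , 514.94292108, 243.34095694],
       [  0.        ,   0.        ,   1.        ]]), 'rvec': array([ 2.41054889,  0.81614152, -0.26053054]), 'tvec': array([-431.49908683, -211.92533776, 1538.89246482])}
side {'K': array([[563.25878178,   0.        , 324.45394139],
       [  0.        , 563.25878178, 246.41051631],
       [  0.        ,   0.        ,   1.        ]]), 'rvec': array([ 0.83795913, -2.5110264 ,  1.12494358]), 'tvec': array([ 411.06151538,  248.59681841, 1248.94460969])}
```

View pics/scene0.png

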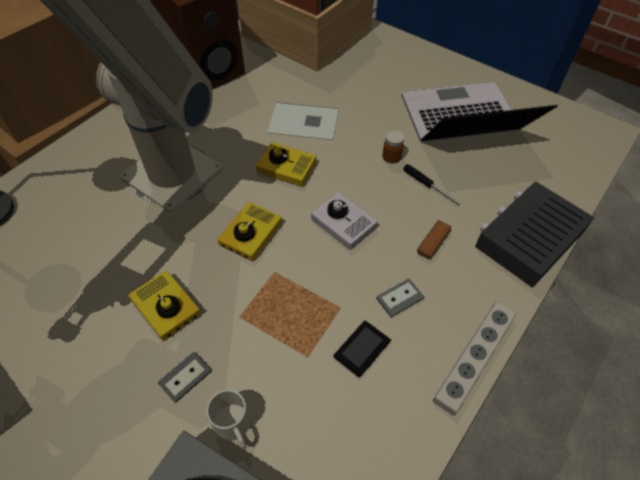

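View pics/side0.png

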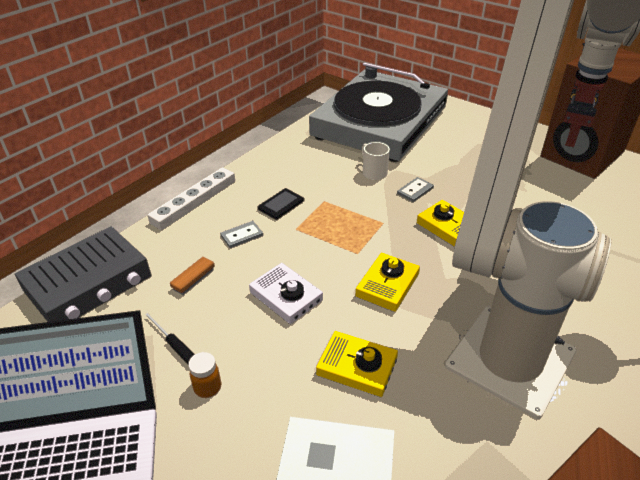

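The aluminium preamp is at scene (344,219). What could be taken for it: the yellow look-alikes at (287,164), (250,230) and (165,304), which I leave alone. The mat is at (290,312). I'll check both in a close crop.

```bash
cat > h.py <<'E'
import numpy as np, cv2
from workcell import monitor, vision, find_in, regions_of, place_of
def proj(m,P):
    return cv2.projectPoints(np.asarray(P,float).reshape(-1,3),m["rvec"],m["tvec"],m["K"],None)[0].reshape(-1,2)
def back(m,uv,z):
    R=cv2.Rodrigues(m["rvec"])[0]; C=-R.T@m["tvec"]
    uv=np.asarray(uv,float).reshape(-1,2)
    d=(R.T@np.linalg.inv(m["K"])@np.c_[uv,np.ones(len(uv))].T).T
    return C+d*((z-C[2])/d[:,2])[:,None]
def toworld(m,p):
    R=cv2.Rodrigues(m["rvec"])[0]; return R.T@(np.asarray(p)-m["tvec"])
E
python3 - <<'E'
from h import *
a=cv2.imread("pics/scene0.png");b=cv2.imread("pics/side0.png")
cv2.imwrite("pics/c1.png",cv2.resize(a[180:360,230:390],None,fx=3.3,fy=3.3,interpolation=cv2.INTER_CUBIC))
cv2.imwrite("pics/c2.png",cv2.resize(b[190:330,240:400],None,fx=4.2,fy=4.2,interpolation=cv2.INTER_CUBIC))
for n in ("scene","side"):
    vision.get_image(n); m=vision.camera_model(n)
    for q in ("preamp","mat","knob_axis","jar","driver","mug","tape"):
        print(n,q,[(round(r["confidence"],2),toworld(m,r["point"]).round(0).tolist()) for r in place_of(q,n)])
E
```

```text
scene preamp [(0.72, [264.0, 220.0, -2.0]), (0.65, [324.0, -327.0, 1.0]), (0.57, [346.0, -28.0, 3.0]), (0.56, [523.0, 155.0, -0.0]), (0.24, [765.0, 51.0, -2.0])]
scene mat [(0.96, [578.0, -144.0, 1.0])]
scene knob_axis [(0.91, [496.0, 154.0, 40.0]), (0.87, [344.0, -52.0, 43.0]), (0.86, [347.0, -329.0, 43.0]), (0.78, [236.0, 219.0, 41.0])]
scene jar [(0.61, [486.0, 452.0, 1.0])]
scene driver [(0.55, [644.0, 418.0, -2.0]), (0.37, [771.0, 50.0, -0.0])]
scene mug [(0.69, [647.0, -429.0, -0.0])]
scene tape [(0.86, [494.0, -418.0, 4.0]), (0.71, [768.0, 48.0, -1.0])]
side preamp [(0.98, [325.0, -320.0, 3.0]), (0.88, [259.0, 223.0, 2.0]), (0.82, [339.0, -29.0, 0.0]), (0.66, [521.0, 157.0, -0.0])]
side mat [(0.67, [574.0, -149.0, -1.0]), (0.51, [642.0, 422.0, 0.0]), (0.43, [750.0, 246.0, 1.0])]
side knob_axis [(0.95, [490.0, 157.0, 42.0]), (0.92, [342.0, -49.0, 48.0]), (0.74, [236.0, 216.0, 44.0]), (0.6, [346.0, -336.0, 42.0])]
side jar [(0.59, [484.0, 454.0, 2.0])]
side driver [(0.79, [645.0, 418.0, -1.0]), (0.72, [766.0, 52.0, 1.0])]
side mug [(0.8, [643.0, -431.0, -1.0]), (0.3, [519.0, 157.0, -1.0])]
side tape [(0.68, [486.0, -418.0, 2.0]), (0.32, [575.0, -150.0, -1.0])]
```

View pics/c1.png

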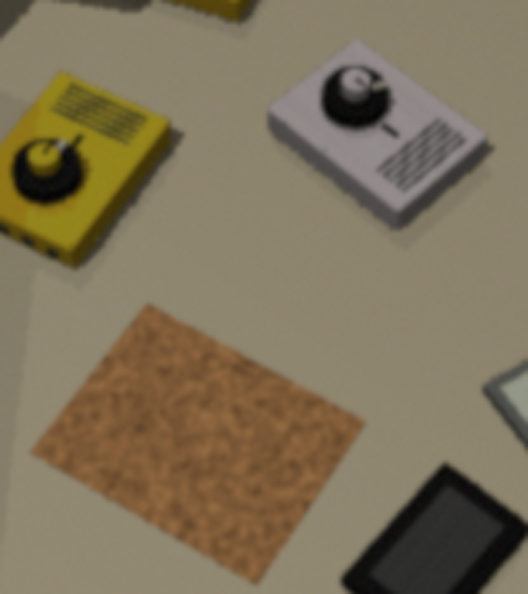

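View pics/c2.png

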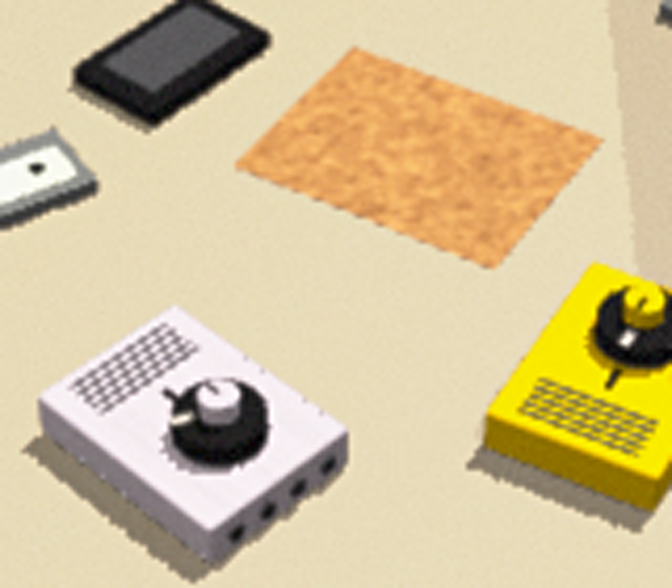

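The crops show the aluminium case, with vents away from the robot, a ring pointer to the left of the index, and the cork mat. Next I fit poses from the corners.

```bash
cat > fit.py <<'E'
from h import *
from scipy.optimize import least_squares
def order4(p,half):
    return p
def rectfit(obs,half,z,p0):
    # obs: list of (m, 4x2 uv) any order ; nearest assignment
    C=np.array([[1,1],[1,-1],[-1,-1],[-1,1]])*half
    from scipy.optimize import linear_sum_assignment as lsa
    def w(p): c,s=np.cos(p[2]),np.sin(p[2]); return np.c_[C@np.array([[c,s],[-s,c]])+p[:2],np.full(4,z)]
    pr=[]
    for m,uv in obs:
        B=back(m,uv,z)[:,:2]; W=w(p0)[:,:2]
        i,j=lsa(np.linalg.norm(B[:,None]-W[None],axis=2)); B2=np.zeros((4,2)); B2[j]=B[i]; pr.append(B2)
    per=[least_squares(lambda p:(w(p)[:,:2]-B).ravel(),p0) for B in pr]
    al=least_squares(lambda p:np.concatenate([(w(p)[:,:2]-B).ravel() for B in pr]),p0)
    for r in per+[al]: print(r.x[:2].round(1),np.degrees(r.x[2]).round(2),'res',np.sqrt(np.mean(r.fun**2)).round(2))
    return al.x
E
python3 - <<'E'
from fit import *
s=vision.camera_model("scene");d=vision.camera_model("side")
rectfit([(s,[[337.9,192.1],[378.2,223.9],[350.6,247.3-1.5],[311.2,213.3]]),(d,[[282.1,263.1],[322.6,293.1],[290.5,320.5],[249,286.2]])],[75,55],34,[522,156,0])
rectfit([(s,[[274.8,272.1],[340.6,308.2],[308.2,357],[239.7,317]]),(d,[[324.3,201.2],[383.3,223.3],[357.1,253.8],[296.2,229.3]])],[100,77],.8,[577,-146,.2])
# pointer
print(back(s,[[230+380/3.3,180+83/3.3],[230+389/3.3,180+130/3.3],[230+356/3.3,180+97/3.3]],51))
E
```

```text
[526.6 150.2] -8.92 res 1.87
[511.2 160. ] -7.34 res 2.59
[518.9 155.1] -8.12 res 6.93
[ 578.9 -147.5] 5.59 res 1.27
[ 571.2 -147.2] 5.25 res 1.33
[ 575.1 -147.3] 5.42 res 3.03
[[509.51220256 177.12828353  51.        ]
 [543.79624365 141.56435956  51.        ]
 [502.52407828 153.11818265  51.        ]]
```

Request:
carry_out --targets '[[[0, 0, 0], [40, 40, 40], 87], [[0, 0, 5], [80, 70, 80], 87], [[0, 0, 10], [100, 110, 120], 87], [[0, 0, 15], [120, 150, 150], 87], [[0, 0, 20], [140, 190, 170], 87], [[0, 0, 25], [160, 230, 180], 87], [[0, 0, 30], [180, 270, 190], 87], [[0, 0, 35], [200, 310, 200], 87], [[0, 0, 40], [220, 345, 200], 87], [[0, 0, 46], [245, 375, 200], 87]]'

```text
t: 1.73
ee_pos: [338.1, -306.5, 410.4]
orientation: [2.733, 1.545, 0.001]
ft_force: [0.5, 0.0, 0.4]
width: 86.7
```

Request:
carry_out --targets '[[[0, 0, 5], [20, 38, 0], 87], [[0, 0, 10], [40, 75, 0], 87], [[0, 0, 15], [60, 110, 0], 87], [[0, 0, 20], [80, 145, 0], 87], [[0, 0, 25], [100, 180, 0], 87], [[0, 0, 30], [120, 210, 0], 87], [[0, 0, 36], [140, 235, 0], 87], [[0, 0, 36], [140, 235, 0], 87]]'

```text
t: 2.4
ee_pos: [480.1, -69.3, 408.9]
orientation: [-2.116, -2.322, -0.003]
ft_force: [0.2, 0.1, -0.3]
width: 87.0
```

Run:
```python
from h import *
m=vision.camera_model("wrist"); i=vision.get_image("wrist"); cv2.imwrite("pics/w1.png",i[:,:,::-1]); print(m)
o=monitor.get_obs(); print(o["t"],o["ee_pos"],o["orientation"],o["ft_force"]); R=cv2.Rodrigues(m["rvec"])[0]; print(-R.T@m["tvec"])
```

```text
{'K': array([[394.07384525,   0.        , 314.53318782],
       [  0.        , 394.07384525, 240.8657919 ],
       [  0.        ,   0.        ,   1.        ]]), 'rvec': array([-2.89000968, -0.13353737, -0.02024046]), 'tvec': array([-473.08820497, -184.74984829,  541.18379121])}
2.45 [478.71862244 -70.99207035 408.78027638] [-2.12164570e+00 -2.31662230e+00 -1.06037638e-04] [-0.22004798 -0.35056607 -0.13696491]
[473.92491391  -1.95681431 571.15339345]
```

View pics/w1.png

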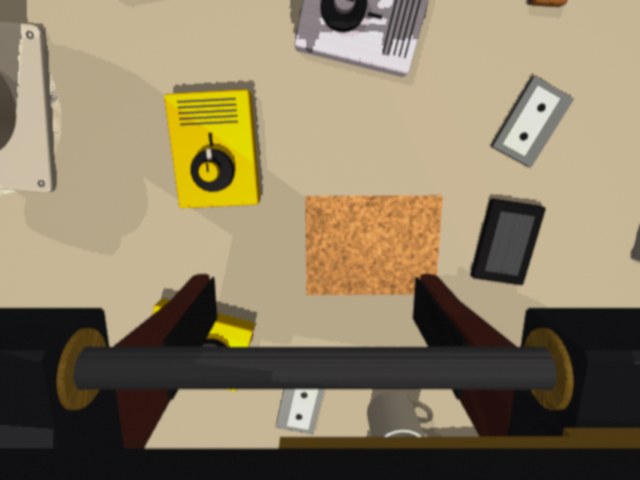

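The wrist view shows the mat at (373,245) and the preamp cut off at the top (365,30). I'll move so both are in view.

Request:
carry_out --targets '[[[0, 0, 0], [10, 35, 0], 87], [[0, 0, 0], [20, 70, 0], 87], [[0, 0, 0], [30, 105, 0], 87], [[0, 0, 0], [30, 130, 0], 87], [[0, 0, 0], [30, 130, 0], 87], [[0, 0, 0], [30, 130, 0], 87]]'

```text
t: 2.95
ee_pos: [507.3, 56.8, 408.9]
orientation: [2.126, 2.312, -0.001]
ft_force: [-0.3, -0.6, 0.6]
width: 86.9
```

```bash
cat > look.py <<'E'
from fit import *
import sys
n=sys.argv[1]
m=vision.camera_model("wrist"); i=vision.get_image("wrist"); cv2.imwrite(f"pics/{n}.png",i[:,:,::-1]); np.savez(f"pics/{n}.npz",i=i,**m)
o=monitor.get_obs(); print(round(o["t"],2),o["ee_pos"].round(1),o["orientation"].round(4),o["ft_force"].round(1))
E
python3 look.py w2
```

```text
3.0 [507.3  56.  409. ] [ 2.1276e+00  2.3110e+00 -1.1000e-03] [-0.5 -0.1 -0.2]
```

View pics/w2.png

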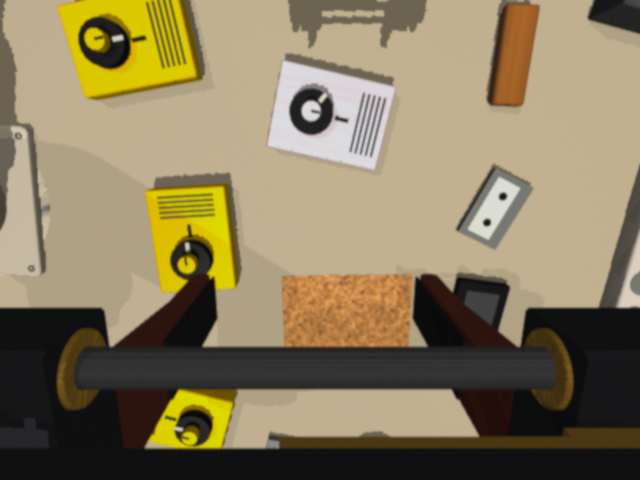

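Run:
```python
from fit import *
a=cv2.imread("pics/w2.png"); c=cv2.resize(a[45:185,255:405],None,fx=5,fy=5,interpolation=cv2.INTER_CUBIC); cv2.imwrite("pics/w2c.png",c)
def ld(n):
    z=np.load(f"pics/{n}.npz"); return z["i"],{k:z[k] for k in ("K","rvec","tvec")}
i,m=ld("w1")
hsv=cv2.cvtColor(i,cv2.COLOR_RGB2HSV)
k=((hsv[...,0]>5)&(hsv[...,0]<22)&(hsv[...,1]>110)&(hsv[...,2]>80)).astype(np.uint8); k[320:]=0;k[:150]=0;k[:,:270]=0;k[:,470:]=0
k=cv2.morphologyEx(k,cv2.MORPH_CLOSE,np.ones((7,7)));k=cv2.morphologyEx(k,cv2.MORPH_OPEN,np.ones((9,9)))
c=max(cv2.findContours(k,cv2.RETR_EXTERNAL,cv2.CHAIN_APPROX_NONE)[0],key=cv2.contourArea)
b=cv2.boxPoints(cv2.minAreaRect(c)); print(b)
P=back(m,b,.8);print(P.round(1), [np.linalg.norm(P[q]-P[q-1]).round(1) for q in range(4)])
rectfit([(m,b)],[100,77],.8,[575,-147,.09])
```

```text
Traceback (most recent call last):
FileNotFoundError: [Errno 2] No such file or directory: 'pics/w1.npz'
```

View pics/w2c.png

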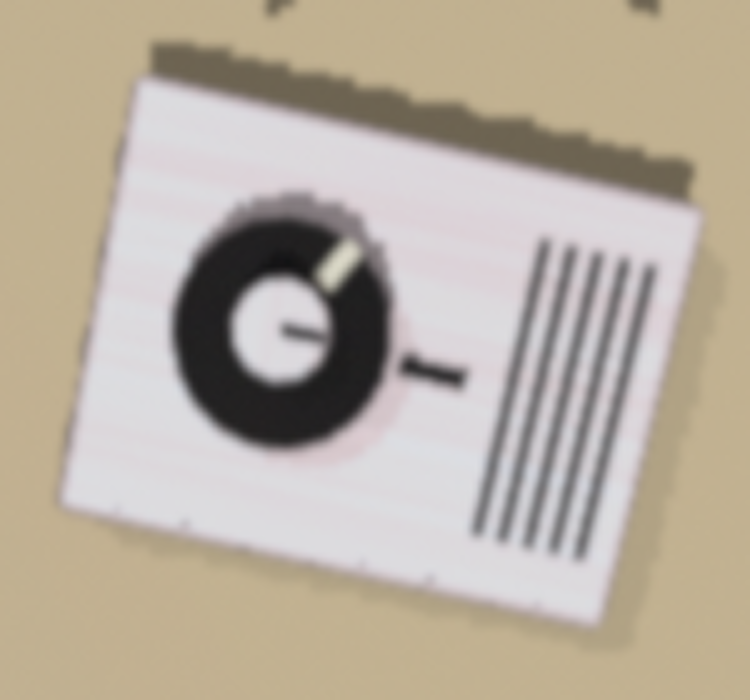

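```bash
cat >> fit.py <<'E'
def ld(n):
    z=np.load(f"pics/{n}.npz"); return z["i"],{k:z[k] for k in ("K","rvec","tvec")}
def matbox(i,roi):
    u0,u1,v0,v1=roi
    hsv=cv2.cvtColor(i,cv2.COLOR_RGB2HSV)
    k0=((hsv[...,0]>5)&(hsv[...,0]<22)&(hsv[...,1]>110)&(hsv[...,2]>80)).astype(np.uint8); k=k0*0;k[v0:v1,u0:u1]=k0[v0:v1,u0:u1]
    k=cv2.morphologyEx(k,cv2.MORPH_CLOSE,np.ones((7,7)));k=cv2.morphologyEx(k,cv2.MORPH_OPEN,np.ones((9,9)))
    c=max(cv2.findContours(k,cv2.RETR_EXTERNAL,cv2.CHAIN_APPROX_NONE)[0],key=cv2.contourArea)
    return cv2.boxPoints(cv2.minAreaRect(c))
E
python3 - <<'E'
from fit import *
i=cv2.imread("pics/w1.png")[:,:,::-1]
m=dict(K=vision.camera_model("wrist")["K"],rvec=np.array([-2.89000968,-0.13353737,-0.02024046]),tvec=np.array([-473.08820497,-184.74984829,541.18379121]))
np.savez("pics/w1.npz",i=i,**m)
b=matbox(i,(270,470,150,320)); print(b)
rectfit([(m,b)],[100,77],.8,[575,-147,.09])
j,m2=ld("w2")
rectfit([(m2,np.array([[282.6,60.6],[395.4,87],[375.4,170.6],[267,146]])-.4)],[75,55],34,[520,155,-.14])
E
```

```text
[[304.99994 294.     ]
 [304.99994 195.     ]
 [440.99994 195.     ]
 [440.99994 294.     ]]
[ 576.8 -146.1] 6.05 res 3.14
[ 576.8 -146.1] 6.05 res 3.14
[519.9 155.2] -7.43 res 1.32
[519.9 155.2] -7.43 res 1.32
```

Request:
carry_out --targets '[[[0, 0, 0], [5, 40, -10], 87], [[0, 0, 1], [10, 78, -20], 87], [[0, 0, 1], [18, 115, -30], 87], [[0, 0, 1], [22, 152, -45], 87], [[0, 0, 1], [22, 185, -65], 87], [[0, 0, 1], [22, 194, -100], 87], [[0, 0, 1], [22, 194, -140], 87], [[0, 0, 1], [22, 194, -180], 87], [[0, 0, 1], [22, 194, -220], 87], [[0, 0, 1], [22, 194, -260], 87]]'

```text
t: 3.83
ee_pos: [530.2, 248.9, 147.7]
orientation: [2.109, 2.327, 0.001]
ft_force: [0.6, -0.1, 0.6]
width: 87.3
```

Request:
carry_out --targets '[[[0, 0, 0], [0, 0, -40], 87], [[0, 0, 0], [0, 0, -80], 87], [[0, 0, 0], [0, 0, -110], 87], [[0, 0, 0], [0, 0, -130], 87], [[0, 0, 0], [0, 0, -140], 87], [[0, 0, 0], [0, 0, -140], 87]]'

```text
t: 4.33
ee_pos: [528.9, 248.7, 7.0]
orientation: [-2.108, -2.327, 0.006]
ft_force: [0.2, 0.5, 0.6]
width: 86.9
```

Run:
```python
from h import *
i=vision.get_image("side"); cv2.imwrite("pics/s1.png",cv2.resize(i[180:360,200:440],None,fx=3,fy=3)[:,:,::-1])
o=monitor.get_obs(); print(round(o["t"],2),o["ee_pos"].round(1),o["orientation"].round(4),o["ft_force"].round(1))
```

```text
4.38 [529.9 249.5   8.7] [-2.1087e+00 -2.3281e+00  2.1000e-03] [-0.4  0.5  0.7]
```

View pics/s1.png

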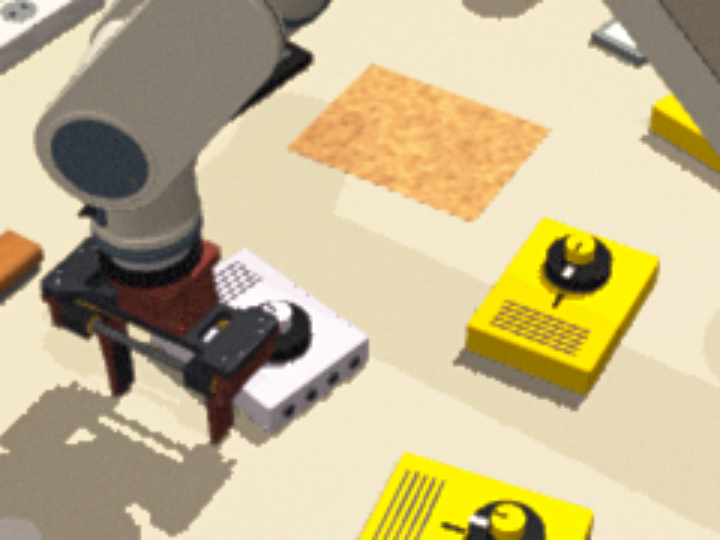

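Request:
carry_out --targets '[[[0, 0, 0], [1, -10, 0], 87], [[0, 0, 0], [2, -20, 0], 87], [[0, 0, 0], [3, -30, 0], 87], [[0, 0, 0], [4, -40, 0], 87], [[0, 0, 0], [5, -52, 0], 87], [[0, 0, 0], [7, -66, 0], 87], [[0, 0, 0], [8, -80, 0], 87], [[0, 0, 0], [10, -95, 0], 87], [[0, 0, 0], [11, -105, 0], 87], [[0, 0, 0], [11, -110, 0], 87]]'

```text
t: 5.22
ee_pos: [542.1, 140.0, 10.6]
orientation: [2.108, 2.327, 0.005]
ft_force: [-0.4, 6.9, 3.2]
width: 87.0
```

Run:
```python
from h import *
i=vision.get_image("side"); cv2.imwrite("pics/s2.png",cv2.resize(i[180:360,200:440],None,fx=3,fy=3)[:,:,::-1])
o=monitor.get_obs(); print(round(o["t"],2),o["ee_pos"].round(1),o["orientation"].round(4),o["ft_force"].round(1))
```

```text
5.27 [541.9 139.4  10.5] [2.1077 2.3276 0.0038] [ 0.1 -0.2 -0.1]
```

View pics/s2.png

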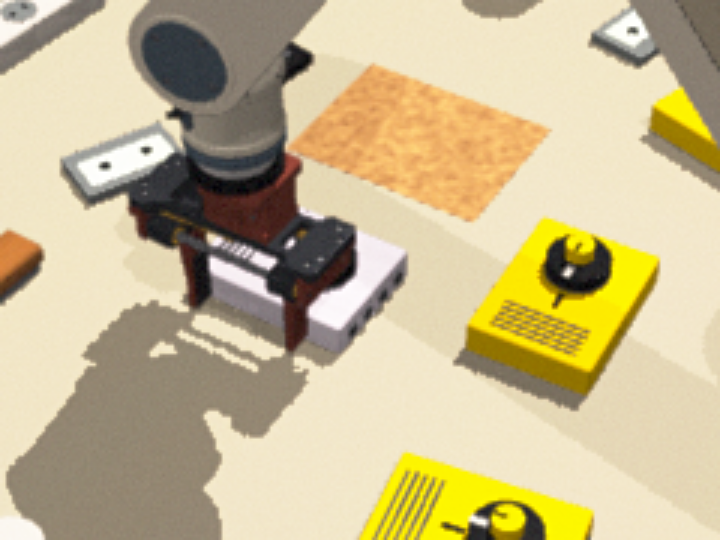

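Request:
carry_out --targets '[[[0, 0, 0], [1, -10, 0], 87], [[0, 0, 0], [2, -23, 0], 87], [[0, 0, 0], [4, -40, 0], 87], [[0, 0, 0], [6, -60, 0], 87], [[0, 0, 0], [8, -80, 0], 87], [[0, 0, 0], [10, -100, 0], 87], [[0, 0, 0], [12, -120, 0], 87], [[0, 0, 0], [14, -140, 0], 87], [[0, 0, 0], [16, -156, 0], 87], [[0, 0, 0], [17, -168, 0], 87]]'

```text
t: 6.1
ee_pos: [558.4, -27.8, 10.3]
orientation: [2.108, 2.328, 0.003]
ft_force: [0.0, 10.6, 7.4]
width: 86.9
```

Request:
carry_out --targets '[[[0, 0, 0], [1, -8, 0], 87], [[0, 0, 0], [2, -15, 0], 87], [[0, 0, 0], [2, -20, 0], 87], [[0, 0, 0], [2, -20, 0], 87], [[0, 0, 0], [0, 0, 0], 87], [[0, 0, 0], [-3, 30, 0], 87], [[0, 0, 0], [-3, 40, 30], 87], [[0, 0, 0], [-3, 40, 70], 87], [[0, 0, 0], [-5, 20, 110], 87], [[0, 0, 0], [-5, -10, 150], 87]]'

```text
t: 6.93
ee_pos: [552.3, -29.7, 152.1]
orientation: [2.102, 2.333, 0.0]
ft_force: [0.2, 0.2, -0.0]
width: 87.0
```

Request:
carry_out --targets '[[[0, 0, 0], [0, -30, 30], 60], [[0, 0, 0], [0, -65, 60], 60], [[0, 0, 0], [0, -95, 90], 60], [[0, 0, 0], [0, -120, 120], 60], [[0, 0, 0], [0, -120, 150], 60], [[0, 0, 0], [0, -120, 150], 60], [[0, 0, 0], [0, -120, 150], 60]]'

```text
t: 7.52
ee_pos: [553.2, -151.6, 302.2]
orientation: [2.105, 2.326, 0.003]
ft_force: [-0.2, -0.1, -0.3]
width: 60.4
```

```bash
python3 look.py w3
```

```text
7.57 [ 552.3 -150.8  300.3] [2.1067e+00 2.3288e+00 3.0000e-04] [ 0.6 -0.4  0.1]
```

View pics/w3.png

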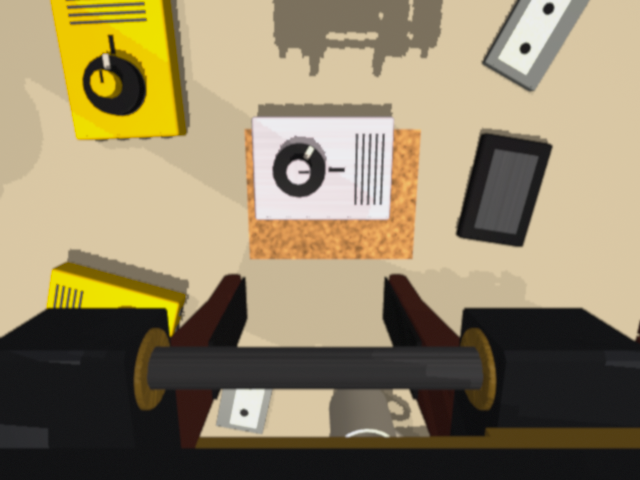

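Run:
```python
import cv2
a=cv2.imread("pics/w3.png"); cv2.imwrite("pics/w3c.png",cv2.resize(a[100:270,235:435],None,fx=4,fy=4,interpolation=cv2.INTER_CUBIC))
```

```text
(no output)
```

View pics/w3c.png

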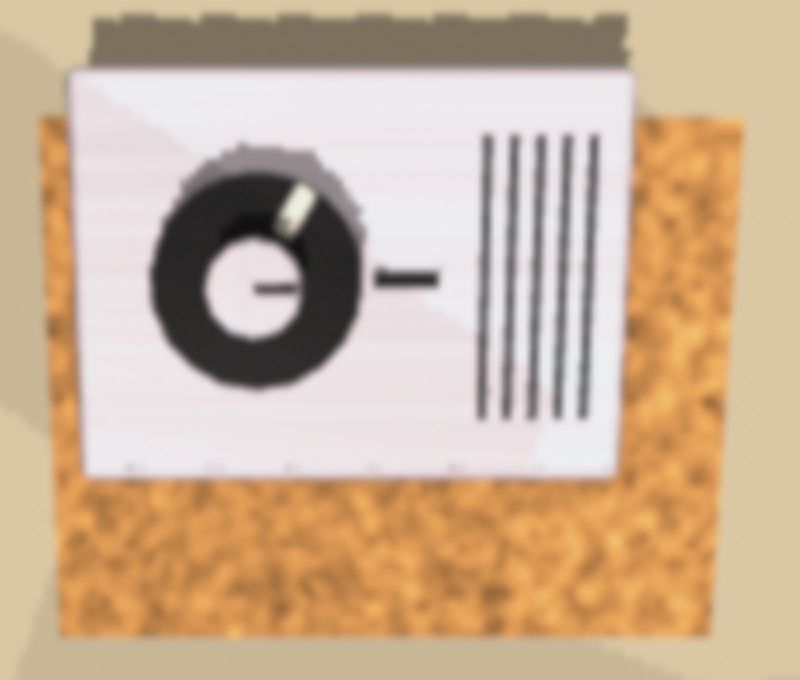

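```bash
cat >> fit.py <<'E'
def rel(m,case,mat,p0=(576,-147,.1)):
    a=rectfit([(m,mat)],[100,77],.8,list(p0)); b=rectfit([(m,case)],[75,55],34,[p0[0]-20,p0[1]+20,p0[2]])
    d=b[:2]-a[:2]; c,s=np.cos(a[2]),np.sin(a[2]); print("case in mat frame",(np.array([[c,s],[-s,c]])@d).round(1),"deg",np.degrees(b[2]-a[2]).round(2)); return a,b
def crop(L,f,o): return np.array(L)/f+np.array(o)-.5+.5/f
E
python3 - <<'E'
from fit import *
i,m=ld("w3")
rel(m,crop([(70,71),(634,71),(616,477),(84,477)],4,(235,100)),crop([(39,119),(743,119),(709,635),(61,635)],4,(235,100)))
E
```

```text
[ 575.2 -146.7] 5.64 res 0.58
[ 575.2 -146.7] 5.64 res 0.58
[ 560.  -114.4] 5.67 res 1.19
[ 560.  -114.4] 5.67 res 1.19
case in mat frame [-11.9  33.6] deg 0.03
```

Request:
carry_out --targets '[[[0, 0, 0], [0, 38, 0], 87], [[0, 0, 0], [2, 76, 0], 87], [[0, 0, 0], [3, 110, -10], 87], [[0, 0, 0], [3, 118, -45], 87], [[0, 0, 0], [3, 118, -85], 87], [[0, 0, 0], [3, 118, -125], 87], [[0, 0, 0], [3, 118, -165], 87], [[0, 0, 0], [3, 118, -205], 87], [[0, 0, 0], [3, 118, -240], 87], [[0, 0, 0], [3, 118, -265], 87]]'

```text
t: 8.4
ee_pos: [551.9, -31.5, 30.2]
orientation: [-2.102, -2.328, 0.007]
ft_force: [0.1, -0.9, -0.6]
width: 87.0
```

Request:
carry_out --targets '[[[0, 0, 0], [0, 0, -15], 87], [[0, 0, 0], [0, 0, -26], 87], [[0, 0, 0], [0, 0, -26], 87], [[0, 0, 0], [0, 0, -26], 87]]'

```text
t: 8.73
ee_pos: [554.8, -32.0, 8.1]
orientation: [-2.105, -2.33, 0.002]
ft_force: [0.5, 0.1, 0.4]
width: 87.2
```

```bash
cat > st.py <<'E'
from h import *
P=[];Y=[]
for _ in range(3):
    vision.get_image("side"); o=monitor.get_obs(); P.append(o["ee_pos"]); r=o["orientation"]; R=cv2.Rodrigues(r)[0]; Y.append(np.degrees(np.arctan2(R[1,0],R[0,0])))
p=np.mean(P,0); d=p[:2]-[575.2,-146.7]; c,s=.9952,.0983
print(round(o["t"],2),"pos",p.round(1),"yaw",np.mean(Y).round(2),"in mat",(c*d[0]+s*d[1]).round(1),(-s*d[0]+c*d[1]).round(1),o["ft_force"].round(1),o["width"])
E
python3 st.py
```

```text
8.88 pos [556.2 -32.2   9.5] yaw 95.79 in mat -7.7 115.8 [-0.2  0.7  0.3] 87.41427287720104
```

Request:
carry_out --targets '[[[0, 0, 0], [1, -10, 0], 87], [[0, 0, 0], [2, -20, 0], 87], [[0, 0, 0], [3, -29, 0], 87], [[0, 0, 0], [4, -37, 0], 87], [[0, 0, 0], [4.4, -44, 0], 87], [[0, 0, 0], [4.7, -48, 0], 87], [[0, 0, 0], [4.9, -50, 0], 87], [[0, 0, 0], [4.9, -50, 0], 87], [[0, 0, 0], [4.9, -50, 0], 87]]'

```text
t: 9.63
ee_pos: [561.1, -83.0, 9.7]
orientation: [2.108, 2.328, 0.002]
ft_force: [-0.5, 2.8, 2.2]
width: 87.1
```

```bash
python3 st.py
```

```text
9.78 pos [561.  -83.    9.4] yaw 95.73 in mat -7.8 64.7 [-0.2 -0.4 -0.9] 87.19999404532064
```

Request:
carry_out --targets '[[[0, 0, 0], [-1, 12, 0], 87], [[0, 0, 0], [-3, 30, 20], 80], [[0, 0, 0], [-3, 30, 55], 70], [[0, 0, 0], [-3, 30, 95], 60], [[0, 0, -6], [-6, 25, 130], 60], [[0, 0, -12], [-9, 10, 165], 60], [[0, 0, -18], [-12, -5, 200], 60], [[0, 0, -24], [-15, -20, 235], 60], [[0, 0, -30], [-18, -35, 260], 60], [[0, 0, -36], [-21, -50, 280], 60]]'

```text
t: 10.62
ee_pos: [539.9, -132.7, 291.6]
orientation: [2.725, 1.558, 0.003]
ft_force: [1.1, 0.4, -0.6]
width: 60.2
```

Request:
carry_out --targets '[[[0, 0, -7], [-2, -6, 5], 60], [[0, 0, -14], [-4, -12, 10], 60], [[0, 0, -21], [-5, -18, 10], 60], [[0, 0, -28], [-5, -18, 10], 60], [[0, 0, -35], [-5, -18, 10], 60], [[0, 0, -42], [-5, -18, 10], 60], [[0, 0, -49], [-5, -18, 10], 60], [[0, 0, -54], [-5, -18, 10], 60], [[0, 0, -54], [-5, -18, 10], 60], [[0, 0, -54], [-5, -18, 10], 60]]'

```text
t: 11.45
ee_pos: [534.4, -149.9, 298.5]
orientation: [3.137, 0.163, -0.001]
ft_force: [0.3, -0.6, 0.0]
width: 59.8
```

```bash
python3 look.py w4; python3 st.py
python3 - <<'E'
import cv2
a=cv2.imread("pics/w4.png"); cv2.imwrite("pics/w4b.png",a)
E
```

```text
11.5 [ 534.5 -150.   298.6] [ 3.1373e+00  1.6300e-01 -5.0000e-04] [-1.  -0.  -0.2]
11.65 pos [ 534.6 -150.1  298.7] yaw 5.89 in mat -40.8 0.6 [-0.4  0.1  0.1] 60.00042854310783
```

View pics/w4.png

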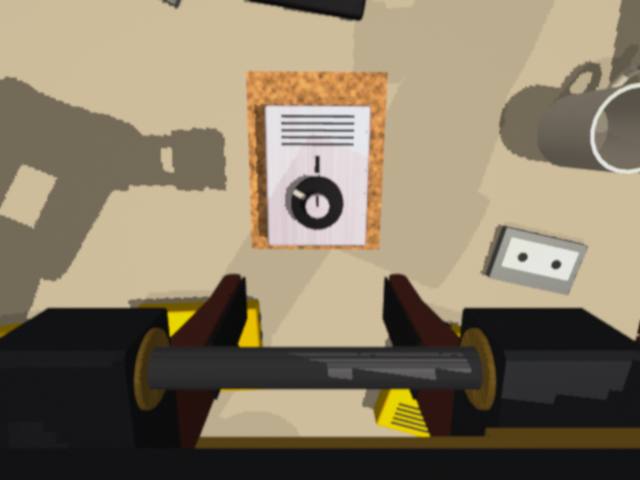

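Run:
```python
import cv2
a=cv2.imread("pics/w4.png"); cv2.imwrite("pics/w4c.png",cv2.resize(a[60:260,235:400],None,fx=3.6,fy=3.6,interpolation=cv2.INTER_CUBIC)[:600])
```

```text
(no output)
```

View pics/w4c.png

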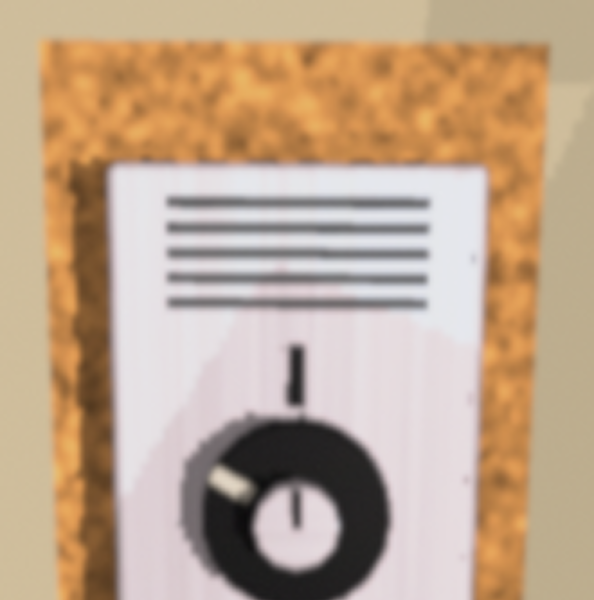

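```bash
cat > auto.py <<'E'
from fit import *
def edgefit(img,m,half,z,p,rng=9.0,sign=1,skip=.06):
    # sign: +1 if saturation inside higher than outside
    S=cv2.GaussianBlur(cv2.cvtColor(img,cv2.COLOR_RGB2HSV)[...,1].astype(np.float32),(0,0),.8)
    p=np.array(p,float)
    for it in range(6):
        r=max(rng*(.6**it),4)
        t=np.arange(-r,r+.01,.25)
        L=[];N=[];O=[]
        for ax,sg in ((0,1),(0,-1),(1,1),(1,-1)):
            s=np.linspace(-1+skip,1-skip,60)*half[1-ax]
            for si in s:
                a=np.zeros((len(t),2)); a[:,ax]=sg*(half[ax]+t); a[:,1-ax]=si
                c,q=np.cos(p[2]),np.sin(p[2]); W=a@np.array([[c,q],[-q,c]])+p[:2]
                uv=proj(m,np.c_[W,np.full(len(t),z)]).astype(np.float32)
                if uv.min()<1 or uv[:,0].max()>638 or uv[:,1].max()>478: continue
                v=cv2.remap(S,uv[:,0][None],uv[:,1][None],cv2.INTER_LINEAR)[0]
                g=-sign*np.gradient(cv2.GaussianBlur(v[None],(0,0),3)[0])
                k=g.argmax()
                if g[k]<1.0 or k<3 or k>len(t)-4: continue
                L.append((ax,sg,si,t[k]))
        L=np.array(L)
        def f(d): # normal displacement of edge at si
            ax,sg,si,tk=L.T
            sh=np.where(ax==0,d[0]*sg,d[1]*sg)+np.where(ax==0,-1,1)*0+ np.where(ax==0,-sg*si*d[2],sg*si*d[2])
            return sh-tk
        x=least_squares(f,[0,0,0],loss="soft_l1",f_scale=.5).x
        c,q=np.cos(p[2]),np.sin(p[2]); p[:2]+=np.array([[c,-q],[q,c]])@x[:2]; p[2]+=x[2]
    res=f([0,0,0]); 
    per=[(int((mm:=(L[:,0]==a)&(L[:,1]==b)).sum()),np.median(L[mm,3]).round(2) if mm.any() else None) for a,b in ((0,1),(0,-1),(1,1),(1,-1))]
    print("pose",p[:2].round(2),np.degrees(p[2]).round(2),"edges +x -x +y -y (n, residual):",per)
    return p
def both(n,pm=(575.2,-146.7,.0985),pc=None):
    i,m=ld(n); a=edgefit(i,m,[100,77],.8,pm,8,1); b=edgefit(i,m,[75,55],34,pc if pc is not None else pm,10,-1)
    d=b[:2]-a[:2]; c,s=np.cos(a[2]),np.sin(a[2]); r=np.array([[c,s],[-s,c]])@d
    print(n,"case in mat",r.round(2),"deg",np.degrees(b[2]-a[2]).round(2)); return a,b
E
python3 - <<'E'
from auto import *
both("w3",pc=(560,-114.4,.099))
both("w4",pc=(563.4,-147.9,.099))
E
```

```text
pose [ 575.  -146.4] 5.56 edges +x -x +y -y (n, residual): [(60, np.float64(-0.25)), (60, np.float64(-0.25)), (11, np.float64(-0.25)), (60, np.float64(0.0))]
pose [ 559.7  -113.93] 5.7 edges +x -x +y -y (n, residual): [(60, np.float64(-0.25)), (60, np.float64(-0.25)), (60, np.float64(0.0)), (60, np.float64(0.0))]
w3 case in mat [-12.08  33.8 ] deg 0.15
pose [ 574.93 -146.59] 5.58 edges +x -x +y -y (n, residual): [(60, np.float64(0.0)), (60, np.float64(0.0)), (60, np.float64(-0.25)), (60, np.float64(-0.25))]
pose [ 563.25 -148.84] 5.63 edges +x -x +y -y (n, residual): [(60, np.float64(-0.25)), (60, np.float64(-0.25)), (60, np.float64(0.0)), (60, np.float64(0.0))]
w4 case in mat [-11.85  -1.11] deg 0.05
```

Request:
carry_out --targets '[[[0, 0, 0], [-38, -4, -5], 60], [[0, 0, -0.2], [-75, -8, -30], 60], [[0, 0, -0.2], [-75, -8, -70], 60], [[0, 0, -0.2], [-75, -8, -110], 60], [[0, 0, -0.2], [-75, -8, -150], 60], [[0, 0, -0.2], [-75, -8, -190], 60], [[0, 0, -0.2], [-75, -8, -230], 60], [[0, 0, -0.2], [-75, -8, -260], 60], [[0, 0, -0.2], [-75, -8, -282], 60], [[0, 0, -0.2], [-75, -8, -289], 60]]'

```text
t: 12.48
ee_pos: [457.7, -157.6, 6.7]
orientation: [-3.136, -0.154, 0.007]
ft_force: [-0.5, 0.1, 0.1]
width: 60.0
```

Request:
carry_out --targets '[[[0, 0, 0], [0, 0, 0], 60], [[0, 0, 0], [0, 0, 0], 60]]'

```text
t: 12.65
ee_pos: [460.1, -158.5, 10.3]
orientation: [3.138, 0.153, 0.0]
ft_force: [0.1, -0.7, 0.7]
width: 60.0
```

```bash
python3 st.py
```

```text
12.8 pos [ 460.7 -158.7   11.2] yaw 5.58 in mat -115.1 -0.7 [0.6 0.2 0.5] 59.89774494041311
```

Request:
carry_out --targets '[[[0, 0, 0], [8, 0.8, 0], 60], [[0, 0, 0], [14, 1.4, 0], 60], [[0, 0, 0], [19, 1.9, 0], 60], [[0, 0, 0], [23, 2.3, 0], 60], [[0, 0, 0], [26, 2.6, 0], 60], [[0, 0, 0], [28, 2.8, 0], 60], [[0, 0, 0], [29.3, 2.9, 0], 60], [[0, 0, 0], [29.3, 2.9, 0], 60]]'

```text
t: 13.47
ee_pos: [486.3, -154.7, 9.9]
orientation: [-3.136, -0.153, 0.009]
ft_force: [-10.3, -1.1, 8.4]
width: 60.4
```

```bash
python3 st.py
```

```text
13.62 pos [ 486.3 -154.7    9.9] yaw 5.59 in mat -89.2 0.8 [-10.6  -1.5   7.8] 59.786553223254124
```

Request:
carry_out --targets '[[[0, 0, 0], [-12, -1, 0], 60], [[0, 0, 0], [-25, -2, 15], 60], [[0, 0, 0], [-25, -2, 55], 70], [[0, 0, 0], [-25, -2, 95], 80], [[0, 0, 0], [-20, -1, 135], 87], [[0, 0, 0], [0, 1, 170], 87], [[0, 0, 0], [20, 2, 205], 87], [[0, 0, 0], [30, 3, 230], 87], [[0, 0, 0], [30, 3, 230], 87], [[0, 0, 0], [30, 3, 230], 87]]'

```text
t: 14.45
ee_pos: [520.1, -152.5, 241.4]
orientation: [3.136, 0.153, 0.006]
ft_force: [-0.9, 0.2, -0.6]
width: 87.3
```

```bash
python3 look.py w5
python3 - <<'E'
from auto import *
both("w5")
E
python3 st.py
```

```text
14.5 [ 518.5 -152.3  239.7] [3.1377e+00 1.5310e-01 4.0000e-04] [ 1.   0.5 -0. ]
pose [ 574.97 -146.56] 5.55 edges +x -x +y -y (n, residual): [(60, np.float64(-0.25)), (60, np.float64(-0.25)), (60, np.float64(-0.12)), (60, np.float64(-0.25))]
pose [ 573.32 -147.04] 5.62 edges +x -x +y -y (n, residual): [(60, np.float64(-0.5)), (60, np.float64(-0.5)), (60, np.float64(0.0)), (60, np.float64(0.0))]
w5 case in mat [-1.69 -0.32] deg 0.08
14.65 pos [ 517.5 -152.1  238.3] yaw 5.56 in mat -58.0 0.3 [-0.2 -0.4 -1.1] 86.78418582875419
```

View pics/w5.png

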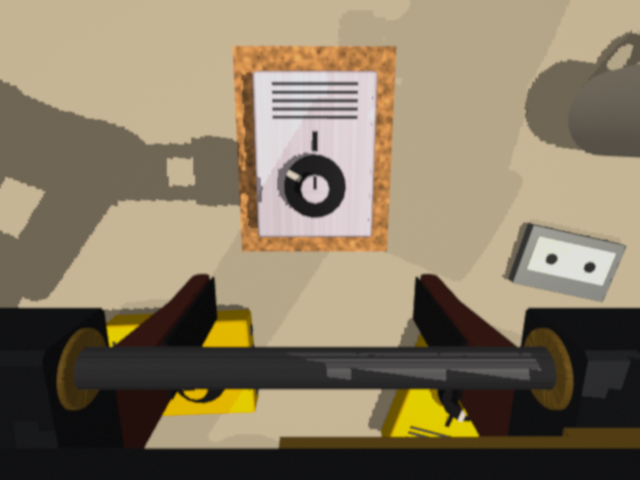

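Request:
carry_out --targets '[[[0, 0, 0], [-38, -4, -5], 60], [[0, 0, 0], [-58, -6, -35], 60], [[0, 0, 0], [-58, -6, -75], 60], [[0, 0, 0], [-58, -6, -115], 60], [[0, 0, 0], [-58, -6, -155], 60], [[0, 0, 0], [-58, -6, -190], 60], [[0, 0, 0], [-58, -6, -215], 60], [[0, 0, 0], [-58, -6, -228], 60], [[0, 0, 0], [-58, -6, -231], 60], [[0, 0, 0], [-52, -5, -231], 60]]'

```text
t: 15.48
ee_pos: [464.2, -156.8, 7.1]
orientation: [-3.136, -0.151, 0.008]
ft_force: [-0.6, 0.9, 0.4]
width: 60.0
```

Request:
carry_out --targets '[[[0, 0, 0], [8, 0.8, 0], 60], [[0, 0, 0], [15, 1.5, 0], 60], [[0, 0, 0], [18, 1.8, 0], 60], [[0, 0, 0], [20, 2, 0], 60], [[0, 0, 0], [21.5, 2, 0], 60], [[0, 0, 0], [23, 2.2, 0], 60], [[0, 0, 0], [24, 2.3, 0], 60], [[0, 0, 0], [24, 2.3, 0], 60]]'

```text
t: 16.15
ee_pos: [488.7, -154.8, 9.5]
orientation: [-3.137, -0.153, 0.007]
ft_force: [-8.7, -1.5, 7.6]
width: 60.3
```

```bash
python3 st.py
```

```text
16.3 pos [ 488.7 -154.7    9.5] yaw 5.58 in mat -86.9 0.5 [-8.5 -1.9  7.2] 60.329331073384466
```

Request:
carry_out --targets '[[[0, 0, 0], [-12, -1, 0], 60], [[0, 0, 0], [-25, -2, 15], 60], [[0, 0, 0], [-25, -2, 55], 70], [[0, 0, 0], [-25, -2, 95], 80], [[0, 0, 0], [-25, -2, 135], 87], [[0, 0, 0], [-20, -1, 170], 87], [[0, 0, 0], [-10, -1, 200], 87], [[0, 0, 0], [-5, 0, 220], 87], [[0, 0, 0], [-5, 0, 220], 87], [[0, 0, 0], [-5, 0, 220], 87]]'

```text
t: 17.13
ee_pos: [486.6, -155.3, 230.2]
orientation: [3.136, 0.153, 0.006]
ft_force: [-0.3, -0.7, -0.5]
width: 86.8
```

```bash
python3 look.py w6
python3 - <<'E'
from auto import *
both("w6")
a=cv2.imread("pics/w6.png"); cv2.imwrite("pics/w6c.png",cv2.resize(a[0:280,200:440],None,fx=2.1,fy=2.1,interpolation=cv2.INTER_CUBIC))
E
python3 st.py
```

```text
17.18 [ 485.4 -155.   228.7] [3.1376e+00 1.5290e-01 1.0000e-03] [-0.1  0.2 -1.2]
pose [ 575.16 -146.56] 5.57 edges +x -x +y -y (n, residual): [(0, None), (60, np.float64(0.0)), (60, np.float64(0.0)), (60, np.float64(0.0))]
pose [ 575.23 -146.5 ] 5.61 edges +x -x +y -y (n, residual): [(60, np.float64(-0.5)), (60, np.float64(-0.5)), (60, np.float64(0.0)), (60, np.float64(0.0))]
w6 case in mat [0.07 0.05] deg 0.04
17.33 pos [ 484.7 -154.8  227.5] yaw 5.57 in mat -90.9 0.9 [ 0.5  0.9 -0.8] 86.82082638939694
```

View pics/w6c.png

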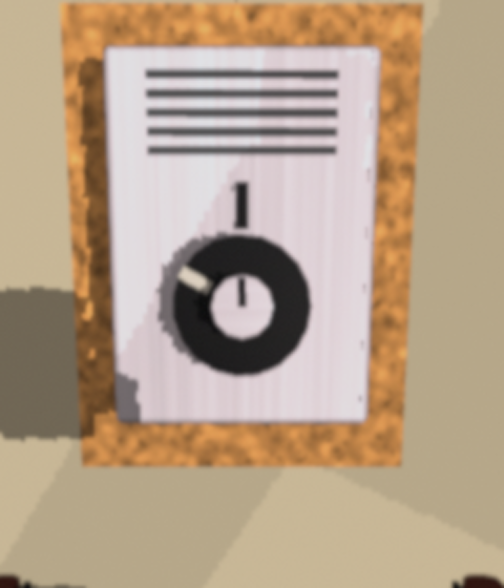

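```bash
cat > ptr.py <<'E'
from fit import *
import sys
n=sys.argv[1]; cx,cy,th=map(float,sys.argv[2:5]); th=np.radians(th)
i,m=ld(n)
# unwrapped ring top in case frame: white fraction against angle
A=np.radians(np.arange(-150,150,.5)); V=[]
g=cv2.cvtColor(i,cv2.COLOR_RGB2GRAY).astype(np.float32)
for r in np.arange(17,25,1.0):
    X=-25+r*np.cos(A);Y=r*np.sin(A); c,s=np.cos(th),np.sin(th)
    uv=proj(m,np.c_[cx+c*X-s*Y,cy+s*X+c*Y,np.full(len(A),51)]).astype(np.float32)
    V.append(cv2.remap(g,uv[:,0][None],uv[:,1][None],cv2.INTER_LINEAR)[0])
V=np.array(V); 
for k,r in enumerate(np.arange(17,25,1.)):
    w=np.clip(V[k]-110,0,None); pk=V[k].argmax(); ok=abs(A-A[pk])<.4; print(r,V[k].max().round(0),np.degrees((w*A*ok).sum()/max((w*ok).sum(),1e-6)).round(1))
E
python3 ptr.py w6 575.2 -146.5 5.6
```

```text
17.0 167.0 59.8
18.0 197.0 60.1
19.0 207.0 60.3
20.0 209.0 60.3
21.0 209.0 60.4
22.0 207.0 60.5
23.0 207.0 60.6
24.0 208.0 60.7
```

Request:
carry_out --targets '[[[0, 0, 6.5], [15, 1, 0], 87], [[0, 0, 13], [30, 3, 0], 87], [[0, 0, 20], [45, 4, -10], 87], [[0, 0, 26], [55, 5, -30], 87], [[0, 0, 33], [62, 6, -50], 87], [[0, 0, 40], [65, 6, -70], 87], [[0, 0, 46], [65, 6, -90], 87], [[0, 0, 53], [65, 6, -110], 87], [[0, 0, 60], [65, 6, -130], 87], [[0, 0, 60], [65, 6, -130], 87]]'

```text
t: 18.17
ee_pos: [547.2, -148.2, 93.9]
orientation: [-2.632, -1.703, 0.009]
ft_force: [-1.3, -0.8, 0.4]
width: 87.0
```

Request:
carry_out --targets '[[[0, 0, 0], [0, 0, 0], 87], [[0, 0, 0], [0, 0, 0], 87], [[0, 0, 0], [0, 0, 0], 87]]'

```text
t: 18.42
ee_pos: [551.6, -149.4, 99.7]
orientation: [2.642, 1.697, 0.002]
ft_force: [-0.4, -0.2, 0.7]
width: 87.0
```

```bash
python3 st.py
```

```text
18.57 pos [ 551.6 -149.4   99.9] yaw 65.48 in mat -23.7 -0.3 [ 0.1 -0.8 -0.3] 87.12629547767999
```

Request:
carry_out --targets '[[[0, 0, 0], [-1.3, 0.5, -15], 87], [[0, 0, 0], [-1.3, 0.5, -30], 87], [[0, 0, 0], [-1.3, 0.5, -42], 87], [[0, 0, 0], [-1.3, 0.5, -52], 87], [[0, 0, 0], [-1.3, 0.5, -58], 87], [[0, 0, 0], [-1.3, 0.5, -59], 87], [[0, 0, 0], [-1.3, 0.5, -59], 87], [[0, 0, 0], [-1.3, 0.5, -59], 87], [[0, 0, 0], [-1.3, 0.5, -59], 87]]'

```text
t: 19.32
ee_pos: [550.1, -148.8, 40.4]
orientation: [2.641, 1.701, 0.001]
ft_force: [-0.3, -1.0, -0.7]
width: 86.9
```

```bash
python3 st.py; python3 look.py w7;  python3 - <<'E'
from h import *
i=vision.get_image("side"); cv2.imwrite("pics/s3.png",cv2.resize(i[170:290,260:420],None,fx=4.5,fy=4.5)[:,:,::-1])
i=vision.get_image("scene"); cv2.imwrite("pics/s3b.png",cv2.resize(i[250:380,210:370],None,fx=4.5,fy=4.5)[:,:,::-1])
E
```

```text
19.47 pos [ 550.  -148.8   40.3] yaw 65.57 in mat -25.3 0.4 [ 0.4 -0.8 -0.9] 87.0176494406342
19.52 [ 549.9 -148.7   40.2] [2.6408e+00 1.7007e+00 8.0000e-04] [ 0.9  0.8 -0.7]
```

View pics/s3.png

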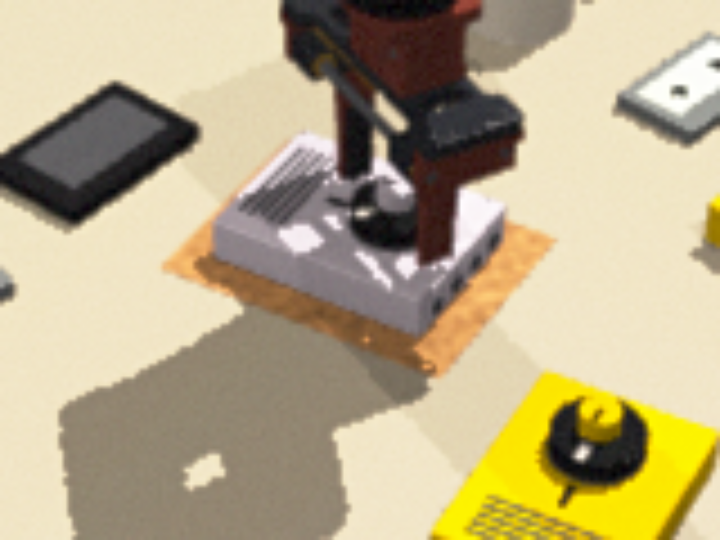

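View pics/w7.png

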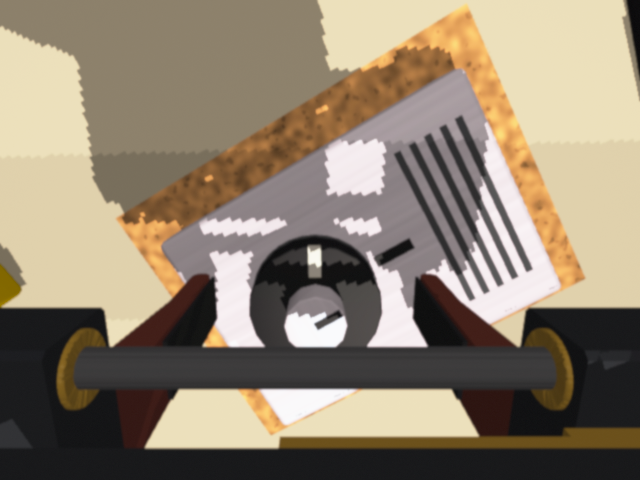

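Request:
carry_out --targets '[[[0, 0, 0], [0, 0, 0], 70], [[0, 0, 0], [0, 0, 0], 64], [[0, 0, 0], [0, 0, 0], 60], [[0, 0, 0], [0, 0, 0], 58], [[0, 0, 0], [0, 0, 0], 56], [[0, 0, 0], [0, 0, 0], 54], [[0, 0, 0], [0, 0, 0], 54], [[0, 0, 0], [0, 0, 0], 54]]'

```text
t: 20.28
ee_pos: [550.0, -148.8, 39.8]
orientation: [2.641, 1.701, 0.001]
ft_force: [2.1, -1.5, -1.8]
width: 55.2
```

```bash
python3 st.py; python3 look.py w8
```

```text
20.43 pos [ 550.  -148.8   39.8] yaw 65.57 in mat -25.3 0.4 [ 3.7 -0.7 -2. ] 55.26452161762493
20.48 [ 550.  -148.8   39.8] [2.6407e+00 1.7007e+00 8.0000e-04] [ 2.9 -2.4 -2.2]
```

View pics/w8.png

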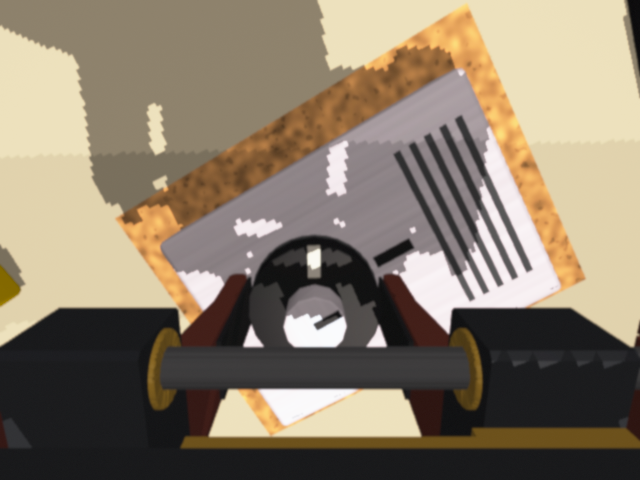

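Request:
carry_out --targets '[[[0, 0, -3], [0, 0, 0], 54], [[0, 0, -7], [0, 0, 0], 54], [[0, 0, -11], [0, 0, 0], 54], [[0, 0, -15], [0, 0, 0], 54], [[0, 0, -19], [0, 0, 0], 54], [[0, 0, -23], [0, 0, 0], 54], [[0, 0, -27], [0, 0, 0], 54], [[0, 0, -31], [0, 0, 0], 54], [[0, 0, -34], [0, 0, 0], 54], [[0, 0, -36], [0, 0, 0], 54]]'

```text
t: 21.32
ee_pos: [550.1, -148.9, 39.9]
orientation: [3.038, 0.797, 0.001]
ft_force: [3.1, -1.9, -2.5]
width: 55.2
```

Request:
carry_out --targets '[[[0, 0, -3], [0, 0, 0], 54], [[0, 0, -7], [0, 0, 0], 54], [[0, 0, -11], [0, 0, 0], 54], [[0, 0, -15], [0, 0, 0], 54], [[0, 0, -19], [0, 0, 0], 54], [[0, 0, -22], [0, 0, 0], 54], [[0, 0, -24], [0, 0, 0], 54], [[0, 0, -24.3], [0, 0, 0], 54], [[0, 0, -24.3], [0, 0, 0], 54], [[0, 0, -24.3], [0, 0, 0], 54]]'

```text
t: 22.15
ee_pos: [549.9, -148.8, 39.8]
orientation: [3.138, 0.146, 0.001]
ft_force: [1.6, -3.0, -1.8]
width: 55.5
```

```bash
python3 st.py; python3 look.py w9
```

```text
22.3 pos [ 549.8 -148.8   39.8] yaw 5.3 in mat -25.5 0.4 [ 3.6 -2.5 -2.6] 55.568065001323106
22.35 [ 549.7 -148.7   39.8] [3.1381e+00 1.4500e-01 4.0000e-04] [ 2.1 -3.5 -1.9]
```

View pics/w9.png

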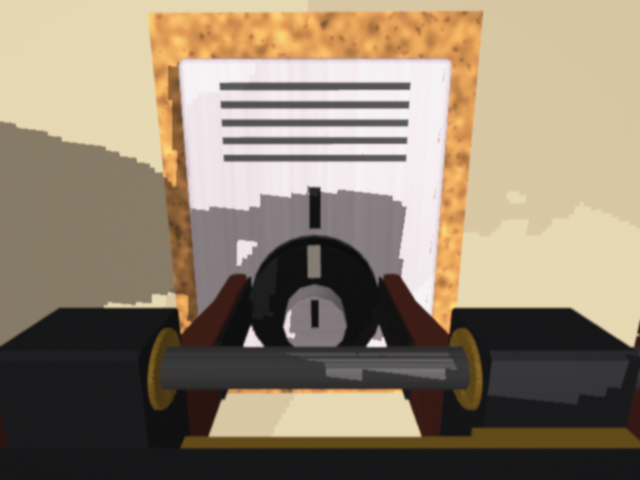

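The pointer (314,261) now lines up with the index (315,207), and the inner line still points at the vents. I'll release, lift and check.

Request:
carry_out --targets '[[[0, 0, 0], [0, 0, 0], 58], [[0, 0, 0], [0, 0, 0], 64], [[0, 0, 0], [0, 0, 0], 75], [[0, 0, 0], [0, 0, 0], 87], [[0, 0, 0], [0, 0, 0], 87], [[0, 0, 0], [0, 0, 15], 87], [[0, 0, 0], [0, 0, 45], 87], [[0, 0, 0], [0, 0, 85], 87], [[0, 0, 0], [0, 0, 125], 87], [[0, 0, 0], [0, 0, 160], 87]]'

```text
t: 23.18
ee_pos: [549.5, -148.5, 202.0]
orientation: [-3.138, -0.144, -0.0]
ft_force: [0.9, 0.1, 0.5]
width: 87.0
```

Request:
carry_out --targets '[[[0, 0, 0], [-25, -2, 15], 87], [[0, 0, 0], [-45, -4, 25], 87], [[0, 0, 0], [-55, -5, 40], 87], [[0, 0, 0], [-55, -5, 45], 87], [[0, 0, 0], [-55, -5, 45], 87], [[0, 0, 0], [-55, -5, 45], 87], [[0, 0, 0], [-55, -5, 45], 87]]'

```text
t: 23.77
ee_pos: [495.0, -153.5, 244.0]
orientation: [-3.138, -0.145, 0.001]
ft_force: [0.0, 0.0, -0.8]
width: 86.6
```

```bash
python3 look.py w10
python3 - <<'E'
from auto import *
a,b=both("w10")
import subprocess
print(subprocess.run(["python3","ptr.py","w10",str(b[0]),str(b[1]),str(np.degrees(b[2]))],capture_output=True,text=True).stdout)
a=cv2.imread("pics/w10.png"); cv2.imwrite("pics/w10c.png",cv2.resize(a[0:280,200:440],None,fx=2.1,fy=2.1,interpolation=cv2.INTER_CUBIC))
E
```

```text
23.82 [ 494.8 -153.4  243.8] [-3.1377e+00 -1.4480e-01  2.0000e-03] [ 0.8  0.3 -0. ]
pose [ 575.01 -146.54] 5.57 edges +x -x +y -y (n, residual): [(60, np.float64(-0.25)), (60, np.float64(-0.25)), (60, np.float64(0.0)), (60, np.float64(0.0))]
pose [ 574.5  -145.82] 5.33 edges +x -x +y -y (n, residual): [(60, np.float64(-0.5)), (60, np.float64(-0.5)), (60, np.float64(0.0)), (60, np.float64(0.0))]
w10 case in mat [-0.44  0.76] deg -0.24
17.0 209.0 0.3
18.0 211.0 0.3
19.0 210.0 0.3
20.0 210.0 0.4
21.0 210.0 0.5
22.0 210.0 0.8
23.0 210.0 1.0
24.0 210.0 1.0
```

View pics/w10c.png

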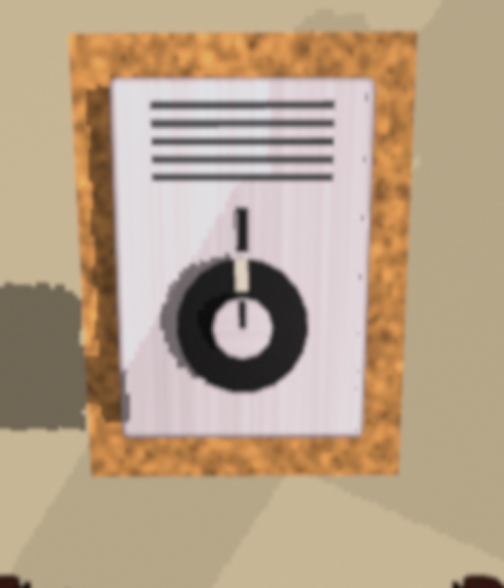

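The picture shows an even border, the pointer at the index mark and the inner line straight. A last look at the bystanders, then I hand in.

Run:
```python
from h import *
from workcell import order
i=vision.get_image("side"); cv2.imwrite("pics/s9.png",i[:,:,::-1])
a=cv2.imread("pics/side0.png").astype(int); d=np.abs(a-i[:,:,::-1]).max(2); 
for n,(u,v) in dict(drive=(281,203),tape_b=(242,234),brush=(192,275),driver=(170,340),jar=(204,375),mug=(375,160),tape=(415,188)).items(): print(n,d[v-10:v+10,u-10:u+10].mean().round(1))
print(order.close_job())
```

```text
drive 7.9
tape_b 9.5
brush 11.8
driver 10.2
jar 9.2
mug 18.6
tape 23.9
the job is handed in; nothing more can be done
None
```

View pics/s9.png

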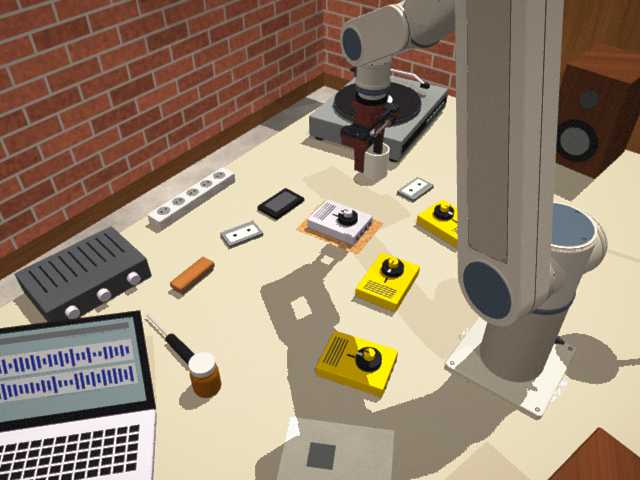

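The preamp is on the cork mat with an even border, and its gain ring is turned to the index mark. I handed the job in at about 24 s of the 48 s allowed.

- **Pushing:** I slid the aluminium preamp by its case walls only. The first pushes were on its long left side, squaring it to the mat as it went. Two short pushes on its knob end then centred it along the mat.
- **Ring:** I gripped the ring alone, turned it about 60° to the mark, let go and lifted clear.
- **Last wrist-camera check:** The case is within about 1 mm of the mat's centre (-0.4 and +0.8 mm), and its angle to the mat is off by about 0.2°. The pointer reads 0.3 to 1.0° from the index, and the inner knob's line still points to the vents.
- **Bystanders and look-alikes:** In the last side picture they stand where they began. The pixel differences were larger at the mug (18.6) and the tape (23.9) than elsewhere (8 to 12). The gripper partly covers the mug there, and I put the tape's difference down to moved shadows, but I measured neither position again.
- **Disagreements:** Successive pose estimates of the case differed by about 1 mm. When the first knob-end push ended, the camera and the gripper position differed by about 2 mm. I went by the camera.

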